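Check-weigh a packed carton on the hook scale

ROBOT

A 7-joint arm with a two-finger parallel gripper is mounted at the origin on a cart in front of the work surface, level with it; the furniture and walls round the work are solid. World frame = base frame: x ahead of the robot, y to its left, z up, the work surface at z = 0. Lengths are in m, angles in degrees, forces in N, time in s.
With the tool pointing down it reaches from about 0.35 to 0.9 m from the base axis. Payload 7.2 kg.
Tool frame: the origin (TCP) lies on the centre line of the jaws, within the pads' length; the fingertips stand r.tcp_to_tips ahead of it and the grasp point (between the pads) lies 5 mm behind it (r.tcp_to_tips is the distance from the TCP to the fingertips, in m); x points along the fingers, y is the direction in which the jaws open and shut, and the axes are right-handed (so a half turn about x gives the same grasp; the last joint's range is limited). The gripper opens to 88 mm and grips with 3 to 60 N. Pads are 20 mm wide; open, the fingers measure 115 mm over their backs; the gripper's body (75 mm by 178 mm) begins 61 mm behind the grasp point.
Start: joints at [-74.152, 23.554, -0.728, 91.456, 0.321, 64.991, -4.71], TCP at [0.211, 0.588, 0.237] pointing down, gripper open.
Joint ranges: [-169.25, 169.25], [-16.82, 113.86], [-84.01, 82.57], [7.8, 145.47], [-59.2, 239.2], [7.22, 106.19], [-163.78, 163.78]. Speed limits (degrees/s): [136.94, 136.94, 172.46, 172.46, 180, 180, 180].

INTERFACE

Orientations are given as a 3x3 rotation matrix whose columns are the frame's x, y, z axes.
In Python, from bench import r gives the robot as it stands. Calls block until the motion is done:
- r.movep(position, orientation): joint-space move of the TCP to a pose.
- r.move_l(position, orientation=None, rate=0.15, threshold=None): straight line of the TCP; orientation=None keeps the orientation; rate is the mean speed in m/s. With threshold (N) it stops when the force on the tool has changed by that much, and returns True; else False.
- r.move_j(angles): joint-space move.
- r.set_gripper(opening): finger opening in m; the grip force is fixed at half the most; returns when the fingers have stopped.
- r.dwell(seconds).
- r.inverse_kinematics(position, orientation): joint angles nearest the present ones, or None.
- r.get_state(): the state.
- r.capture(name): name is "scene" or "top" or "wrist"; returns the picture (400x640x3 uint8, red, green, blue); there is no depth.
- r.camera_params(name): a dict with "intrinsics" (3x3 intrinsics, pixels), "cam_to_world" (4x4, takes a point from camera to world coordinates). Camera axes: x right, y down, z forward; pixel columns grow to the right and rows downward; lengths in m; the calibration is good to about 2 mm. A picture is of the moment at which its call begins: read the wrist's pose just before it. camera_params takes no time and is no camera call; for the wrist camera it gives the pose at the moment of the call.
A pose or a line that the arm cannot do raises r.IKError and nothing moves.
- r.sign_off(): hands the job in, once; it reports no verdict.
The state is a dict: "time": time; "qpos": joint angles; "joint_velocities": joint speeds; "joint_torque": joint torques, N m; "tool_pos": TCP position; "eef_rot": TCP orientation; "wrist_force": force on the tool from outside, world axes, zero at the start; "ft_torque": the same for the moment, N m; "finger_gap": finger opening in m.
Only numpy, scipy, OpenCV 4.12 (cv2) and the standard library are available. Lean on these libraries where they do the work, as an engineer would, in place of code of your own. Each camera call takes 0.05 s, during which the arm holds its last target.

TASK

Check-weigh the packed carton: lift the weighing basket with the carton in it by its grip, hang the basket's eye on the hook of the spring scale, and ease the weight onto the hook slowly, about a centimetre a second, letting go only once the scale carries all of it. The hook must not drop, bounce or be pushed down to its stop, and the basket must be left hanging still, with the carton in it and the pointer at rest; leave the other things on the bench alone.

Things in the scene. Friction and masses are not known exactly. Their poses are not given: they have to be found in the camera images.
- scale: Column spring scale, fixed: grey base 250 x 150 mm, 22 mm high; aluminium column at its rear, 430 mm high; 132 mm dial on the column (face at local x = +14 mm, centre 338 mm up); below it a steel arm comes out of a slot in the column and ends in an upturned hook. Origin: centre of the base's underside. Local x points from the hook to the column (the arm reaches out along local -x), z up.
- hook_seat (a point): Bottom of the hook, on top of its 8 mm round bar, where the eye comes to hang: 95 mm from the base centre along the scale's -x, 247 mm up when unloaded. The bar runs along the scale's x, its free end to -x: level for 12 mm either way of the seat; the upturned tip is 24 mm before the seat and 11 mm above it, the rear rises 8 mm from 26 mm behind it on.
- hook_tip (a point): Top of the upturned tip of the hook, 24 mm from the seat along the scale's -x and 11 mm above the seat.
- scale_hook (a joint): How far the hook is drawn down, m: 0 = unloaded, 0.095 = hard against its lower stop. A spring pulls it up with about 100 N/m (each newton draws it 10 mm down), lightly damped; the dial pointer turns clockwise with it, straight up when empty, 50 rad per m.
- basket: Weighing basket, loose: aluminium tray 82 (x) x 94 (y) x 32 mm; a wire bail rises from its y sides to a round steel eye (hole 36 mm, wire 6 mm, hole axis along basket x, centre 100 mm above the underside), above it an upright grey grip. Origin: centre of the underside, z up. With the carton it weighs about 0.28 to 0.82 kg, not known beforehand. It stands near the bench's front edge, before the tall hardness tester.
- basket_grip (a point): Where to take the basket: centre of the grey grip, a slab 26 mm (basket x) x 12 mm (basket y) x 44 mm high, from 122 to 166 mm above the basket's underside; this point is at 147 mm. Pinch it from above across its 12 mm (fingers closing along the basket's y).
- eye_top (a point): Top of the eye's hole (inner edge of the wire), 118 mm above the basket's underside; this point comes to lie on the hook seat.
- carton: Packed carton 71 (its x) x 60 x 50 mm standing in the basket; loose, weight unknown. Origin: centre of its underside, 3 mm above the basket's underside.
- big_ring: Bystander: steel bearing ring, 90 mm across, 18 mm high, flat on the bench. Origin: centre of the underside.
- oil_bottle: Bystander: oil bottle, 42 mm across, 118 mm high, standing to the left of the scale. Origin: centre of the underside.
- flat_carton: Bystander: flat carton 91 x 90 x 35 mm on the bench to the right. Origin: centre of the underside.
- small_carton: Bystander: carton 71 x 70 x 30 mm lying on the flat carton. Origin: centre of the underside.
There are look-alikes about, which are no part of the job. Of the things that look like the carton, the smaller one is meant.

How it is judged:
By the outcome, as a careful person would: the job done as asked, in the order asked, and still so for the second after the job is handed in, with the robot touching nothing.
It also fails if it takes over 64 s, if anything falls off the work surface, if the arm or the gripper's body presses on something with over 40 N, if the wrist force passes 120 N, or if a joint passes its speed limit or range.

## Working session

There is one attempt and no reset: what is moved stays moved. The work goes in short steps, each a Python script; the robot and the scene stay as the last script left them, time stands still between calls to the robot, and variables do not carry over. Pictures are saved under pics/ and viewed, and the job is handed in when it is done.

```bash
mkdir -p pics; ls; python3 - <<'E'
from bench import r
import cv2,numpy as np
for n in ("scene","top","wrist"):
    p=r.camera_params(n); print(n,np.round(p["intrinsics"],1).tolist(),np.round(p["cam_to_world"],3).tolist())
    im=r.capture(n); cv2.imwrite(f"pics/{n}0.png",im[:,:,::-1])
s=r.get_state();print(s["time"],s["tool_pos"],np.round(s["eef_rot"],3).tolist(),s["finger_gap"],r.tcp_to_tips)
E
```

```text
pics
scene [[419.2, 0.0, 309.3], [0.0, 419.2, 197.8], [0.0, 0.0, 1.0]] [[0.749, -0.312, 0.585, -0.093], [-0.663, -0.384, 0.643, -0.692], [0.024, -0.869, -0.494, 0.701], [0.0, 0.0, 0.0, 1.0]]
top [[448.9, 0.0, 323.8], [0.0, 448.9, 196.5], [0.0, 0.0, 1.0]] [[0.015, -0.987, 0.162, 0.391], [-1.0, -0.015, 0.003, 0.015], [-0.0, -0.162, -0.987, 1.333], [0.0, 0.0, 0.0, 1.0]]
wrist [[349.3, 0.0, 315.3], [0.0, 349.3, 197.4], [0.0, 0.0, 1.0]] [[0.338, 0.909, 0.244, 0.145], [0.941, -0.326, -0.089, 0.612], [-0.002, 0.26, -0.966, 0.384], [0.0, 0.0, 0.0, 1.0]]
0.15 [0.21116555 0.58787816 0.23603539] [[-0.0, 0.338, 0.941], [-0.001, 0.941, -0.338], [-1.0, -0.001, 0.0]] 0.08812778907624107 0.014
```

View pics/scene0.png

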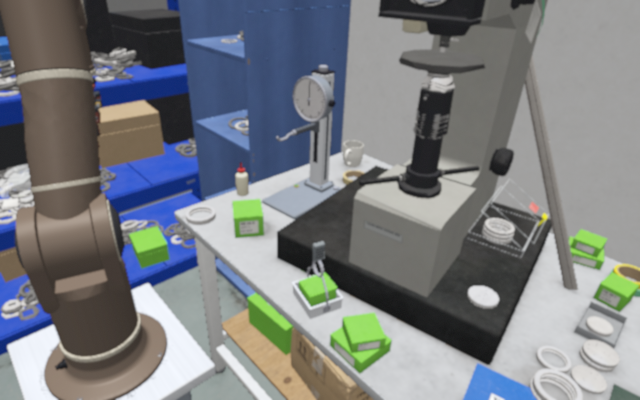

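View pics/top0.png

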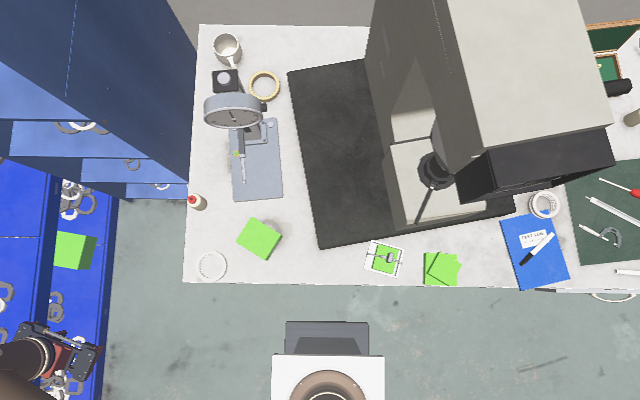

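View pics/wrist0.png

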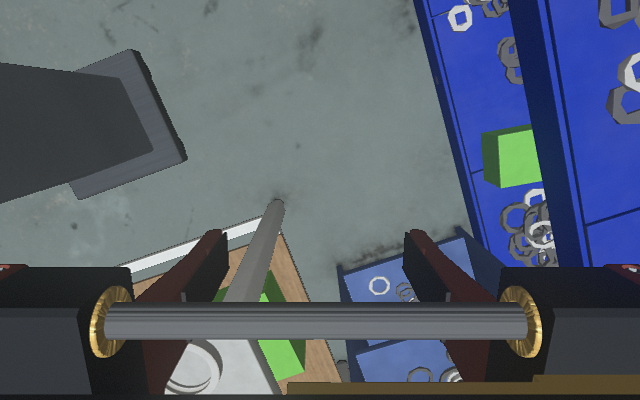

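The scene and top views show these candidates for the carton, top pixel first and scene pixel second:
- Loose green carton: (259,238) / (248,218).
- Carton in the white tray under the grey grip: (384,258) / (318,288).
- Stacked flat and small cartons: (441,268) / (362,340).
- Cartons on shelves and under the bench: top (75,250).

I choose the one in the tray. The scale is at top (255,150), with its hook pointing towards the robot. Next I take close crops of both.

```bash
cat > h.py <<'E'
import numpy as np,cv2
def ray(p,uv):
    d=np.linalg.inv(p["intrinsics"])@np.array([uv[0],uv[1],1.]); T=np.array(p["cam_to_world"]); return T[:3,3],T[:3,:3]@d
def onz(p,uv,z):
    o,d=ray(p,uv); return o+d*(z-o[2])/d[2]
def tri(p1,uv1,p2,uv2):
    o1,d1=ray(p1,uv1);o2,d2=ray(p2,uv2)
    t=np.linalg.lstsq(np.c_[d1,-d2],o2-o1,rcond=None)[0]
    a,b=o1+d1*t[0],o2+d2*t[1]; return (a+b)/2,np.linalg.norm(a-b)
def proj(p,X):
    T=np.linalg.inv(np.array(p["cam_to_world"])); c=T[:3,:3]@np.asarray(X)+T[:3,3]; q=p["intrinsics"]@c; return q[:2]/q[2]
def crop(path,out,x0,y0,x1,y1,k):
    im=cv2.imread(path)[y0:y1,x0:x1]; cv2.imwrite(out,cv2.resize(im,None,fx=k,fy=k,interpolation=cv2.INTER_CUBIC))
E
python3 - <<'E'
from h import *
a=[("top",345,225,425,295,5),("scene",280,230,360,320,5),("top",195,75,295,205,4),("scene",260,60,370,220,3)]
ims=[]
for i,(n,x0,y0,x1,y1,k) in enumerate(a): crop(f"pics/{n}0.png",f"pics/c{i}.png",x0,y0,x1,y1,k)
def hc(a,b):
    A,B=cv2.imread(a),cv2.imread(b);H=max(A.shape[0],B.shape[0])
    f=lambda I:cv2.copyMakeBorder(I,0,H-I.shape[0],0,0,0)
    return np.hstack([f(A),f(B)])
cv2.imwrite("pics/cA.png",hc("pics/c0.png","pics/c1.png"));cv2.imwrite("pics/cB.png",hc("pics/c2.png","pics/c3.png"))
E
```

```text
(no output)
```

View pics/cA.png

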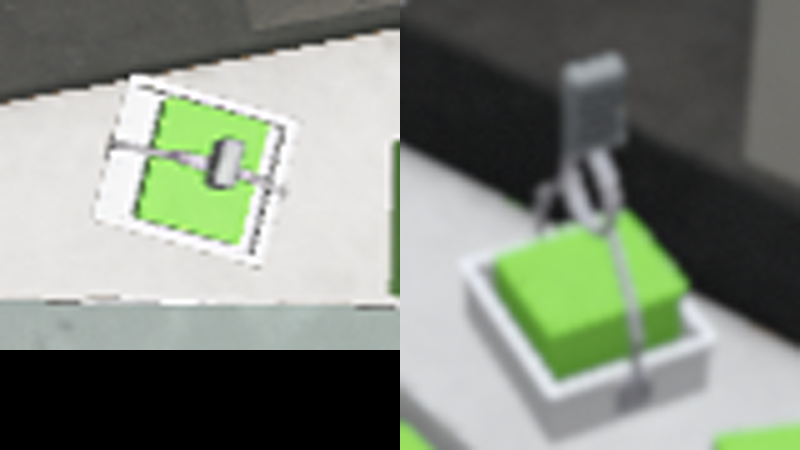

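View pics/cB.png

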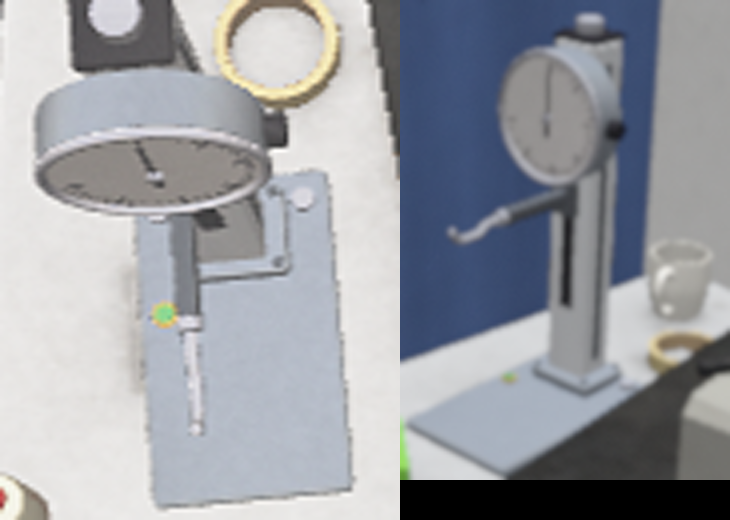

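The crop confirms the basket: grip top at top (390.6,255) and scene (319,243), with its x axis roughly along world x. The scale's hook tip is at top (244,182) and scene (278,139). Now coarse positions.

```bash
python3 - <<'E'
from h import *
from bench import r
t,s=r.camera_params("top"),r.camera_params("scene")
print("tip",tri(t,(244,182),s,(278.3,139)))
print("tip onz top .258",onz(t,(244,182),.258))
FL,FR,RR=[onz(t,(195+a/4,75+b/4),.022) for a,b in((155,507),(352,488),(325,170))]
print("base",FL,FR,RR,np.linalg.norm(FL-FR),np.linalg.norm(RR-FR))
xs=(RR-FR)[:2]; print("yaw x edge",np.degrees(np.arctan2(xs[1],xs[0])),"front", np.degrees(np.arctan2(*(FL-FR)[:2][::-1]))-90)
c=(FL+RR)/2; print("centre",c)
print("grip top",tri(t,(345+228/5,225+150/5),s,(280+195/5,230+62/5)))
print("grip ctr onz",onz(t,(345+226/5,225+162/5),.147),onz(t,(345+228/5,225+147/5),.166))
# tray rim corners z=.032
C=[onz(t,(345+a/5,225+b/5),.032) for a,b in((133,77),(297,125),(260,267),(95,220))]
for p in C: print(np.round(p,4))
print("ctr",sum(C)/4); ey=(C[0]-C[1]+C[3]-C[2]); print("yaw",np.degrees(np.arctan2(ey[1],ey[0]))-90)
E
```

```text
tip (array([0.60263348, 0.21423517, 0.24663498]), np.float64(0.0017082249030854321))
tip onz top .258 [0.59972914 0.21264123 0.258     ]
base [0.5857863  0.28375347 0.022     ] [0.60223998 0.1387748  0.022     ] [0.84721543 0.16674302 0.022     ] 0.14590935169519448 0.24656680916039753
yaw x edge 6.513112309891173 front 6.47481722451225
centre [0.71650086 0.22524825 0.022     ]
grip top (array([ 0.43021184, -0.1556807 ,  0.16423507]), np.float64(0.004347784507255306))
grip ctr onz [ 0.42625005 -0.15851502  0.147     ] [ 0.43336761 -0.15683589  0.166     ]
[ 0.4776 -0.122   0.032 ]
[ 0.4515 -0.2164  0.032 ]
[ 0.3706 -0.1942  0.032 ]
[ 0.3956 -0.1001  0.032 ]
ctr [ 0.42382775 -0.15816709  0.032     ]
yaw -15.173994924901592
```

```bash
cat >> h.py <<'E'
def R(yaw):
    a=np.radians(yaw);x=np.array([0,0,-1.]);y=np.array([-np.sin(a),np.cos(a),0]);return np.c_[x,y,np.cross(x,y)]
E
python3 - <<'E'
from h import *
from bench import r
import pickle
for P,yw in (([.36,.30,.40],6.5),([.585,.21,.42],6.5),([.425,-.158,.30],-15)):
    print(P,r.inverse_kinematics(P,R(yw)))
r.movep([.36,.30,.40],R(6.5)); r.movep([.585,.21,.42],R(6.5))
p=r.camera_params("wrist"); im=r.capture("wrist"); pickle.dump(p,open("pw1.pkl","wb")); cv2.imwrite("pics/w1.png",im[:,:,::-1])
print(r.get_state()["time"],r.get_state()["tool_pos"])
r.movep([.40,-.158,.30],R(-15))
p=r.camera_params("wrist"); im=r.capture("wrist"); pickle.dump(p,open("pw2.pkl","wb")); cv2.imwrite("pics/w2.png",im[:,:,::-1])
print(r.get_state()["time"],r.get_state()["tool_pos"])
E
```

```text
[0.36, 0.3, 0.4] [-48.66323157   1.92842071   3.04357922  97.26065931  -0.10370122
  80.81365288  50.89518265]
[0.585, 0.21, 0.42] [-33.42994692  18.27331591  13.07794448  75.59129189  -4.07573567
  86.58760673  75.75255036]
[0.425, -0.158, 0.3] [-43.93191803   2.03177885  61.58529582 111.48811139  -1.93341458
  67.55626826  93.37666547]
2.5167 [0.58374757 0.21186784 0.41989049]
4.15 [ 0.40101268 -0.15723534  0.30028848]
```

View pics/w1.png

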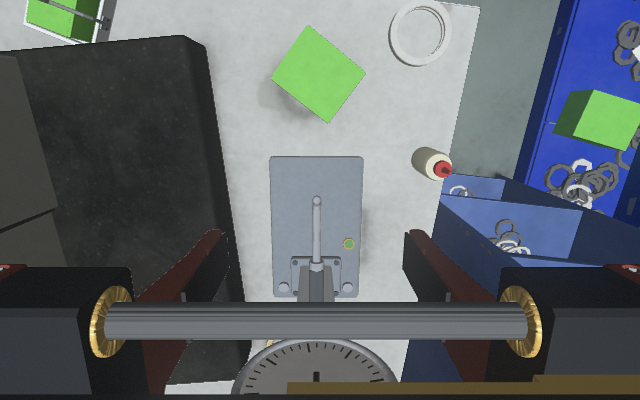

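View pics/w2.png

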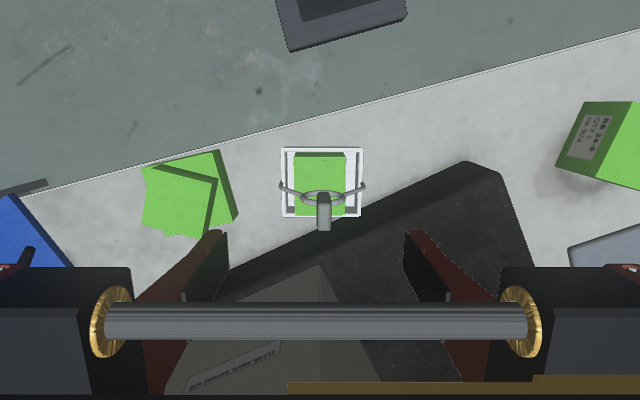

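w1 shows the hook tip at (317,200) over the scale base, whose front corners are (270,156) and (362,156). w2 shows the basket with tray corners near (281,148), (362,148), (360,217), (283,217) and the grip at (323,210). I zoom in on both.

```bash
python3 - <<'E'
from h import *
crop("pics/w1.png","pics/w1c.png",260,145,375,305,3.5)
crop("pics/w2.png","pics/w2c.png",270,135,375,240,5)
E
```

```text
(no output)
```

View pics/w1c.png

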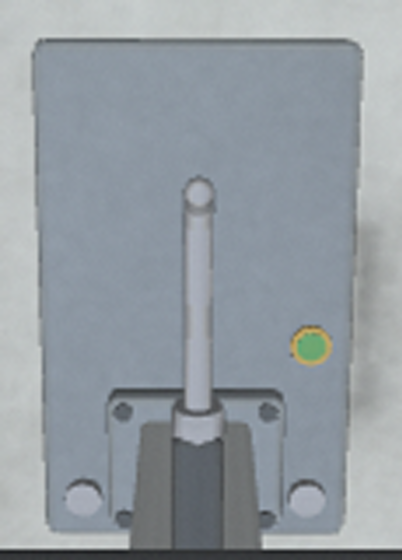

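View pics/w2c.png

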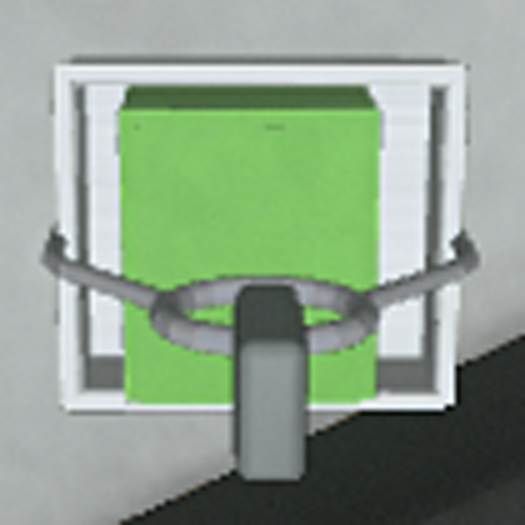

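```bash
python3 - <<'E'
from h import *
import pickle
p1,p2=[pickle.load(open(f"pw{i}.pkl","rb")) for i in(1,2)]
f=lambda a,b:(260+a/3.5,145+b/3.5)
g=lambda a,b:(270+a/5,135+b/5)
print("tip(ball z.258)",onz(p1,f(199,188),.258), "z.254",onz(p1,f(199,190),.254))
C=[onz(p1,f(*q),.022) for q in((34,40),(360,40),(345,531),(47,531))]
x=(C[3]-C[0]+C[2]-C[1]);y=C[1]-C[0]
print("yaw",np.degrees(np.arctan2(x[1],x[0])),np.degrees(np.arctan2(y[1],y[0]))-90,np.linalg.norm(x)/2,np.linalg.norm(y),"c",sum(C)/4)
a,b=onz(p1,f(199,235),.243),onz(p1,f(198,400),.25);d=b-a;print("bar yaw",np.degrees(np.arctan2(d[1],d[0])),a,b)
G=[onz(p2,g(*q),.166) for q in((241,341),(306,341),(304,478),(242,478))]
x=(G[3]-G[0]+G[2]-G[1]);y=G[1]-G[0]
print("grip",sum(G)/4,np.degrees(np.arctan2(x[1],x[0])),np.linalg.norm(x)/2,np.linalg.norm(y))
T=[onz(p2,g(*q),.032) for q in((55,65),(465,65),(450,408),(68,408))]
x=(T[3]-T[0]+T[2]-T[1]);y=T[1]-T[0]
print("tray",sum(T)/4,np.degrees(np.arctan2(x[1],x[0])),np.degrees(np.arctan2(y[1],y[0]))-90,np.linalg.norm(x)/2,np.linalg.norm(y))
E
```

```text
tip(ball z.258) [0.59730545 0.21422354 0.258     ] z.254 [0.59892905 0.2144348  0.254     ]
yaw 6.546822649197138 6.614445633161935 0.24628669108872867 0.14594766501893539 c [0.7150854  0.22807033 0.022     ]
bar yaw 6.295196525319419 [0.61477758 0.21635047 0.243     ] [0.66102784 0.22145262 0.25      ]
grip [ 0.424923   -0.15587357  0.166     ] -14.682013098573664 0.024464154160958547 0.010918682099784539
tray [ 0.42584005 -0.15606187  0.032     ] -14.763784035619341 -14.878965977539309 0.08569626410341599 0.09743059266957917
```

```bash
python3 - <<'E'
from h import *
from bench import r
Rb=R(-14.8)
r.movep([.4255,-.1565,.25],Rb)
r.move_l([.4255,-.1565,.143],rate=.08)
s0=r.get_state();print(s0["time"],s0["tool_pos"],s0["wrist_force"])
r.set_gripper(0.0)
s=r.get_state();print(s["time"],s["finger_gap"],s["wrist_force"],s["ft_torque"])
cv2.imwrite("pics/w3.png",r.capture("wrist")[:,:,::-1]);cv2.imwrite("pics/s3.png",r.capture("scene")[:,:,::-1])
E
python3 -c "
from h import *
crop('pics/s3.png','pics/s3c.png',260,170,380,330,3.5)"
```

```text
5.9667 [ 0.42577045 -0.15657624  0.14336692] [-0.23972781  0.6793842   0.02758522]
7.1167 0.011828546791817508 [ 0.58656403 -0.19167116 -0.345347  ] [-0.00638763  0.00305453  0.02289212]
```

View pics/s3c.png

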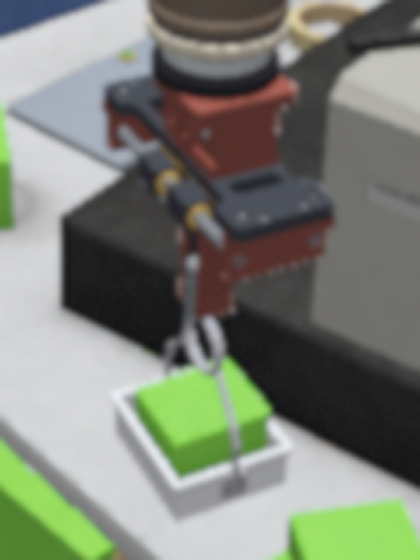

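View pics/w3.png

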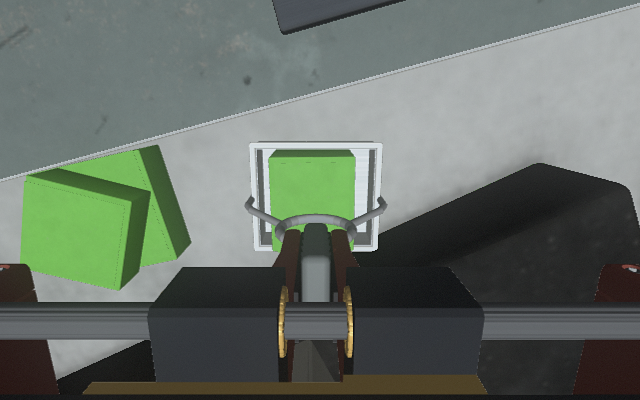

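The grip slab is held at (316,250) in the wrist view, finger gap 11.8 mm. Now I lift, weigh and carry.

```bash
python3 - <<'E'
from h import *
from bench import r
r.move_l([.4255,-.1565,.173],rate=.04); r.dwell(.4)
F=[]
for i in range(4):
    F.append(r.get_state()["wrist_force"]);r.dwell(.05)
s=r.get_state();print(s["time"],np.mean(F,0),np.std(F,0),s["ft_torque"],s["finger_gap"])
r.move_l([.4255,-.1565,.300],rate=.10)
r.move_l([.42,.05,.300],R(-4),rate=.13)
u=np.array([np.cos(np.radians(6.5)),np.sin(np.radians(6.5))]);seat=np.array([.6213,.2160])
pre=seat-.085*u
r.move_l([*pre,.2915],R(6.5),rate=.12); r.dwell(.3)
s=r.get_state();print(s["time"],s["tool_pos"],s["wrist_force"],s["finger_gap"])
for n in("scene","top","wrist"): cv2.imwrite(f"pics/{n}4.png",r.capture(n)[:,:,::-1])
crop('pics/scene4.png','pics/s4c.png',220,60,360,260,3)
E
```

```text
8.7167 [ 1.99946578e-01 -4.83911314e-03 -7.18936457e+00] [0.38083068 0.1620943  0.74056659] [-0.00993671 -0.02745771  0.01016068] 0.012006401088670498
13.95 [0.53679077 0.20625347 0.29165278] [ 0.3502491  -0.56992101 -7.19019208] 0.011832874717561365
```

View pics/s4c.png

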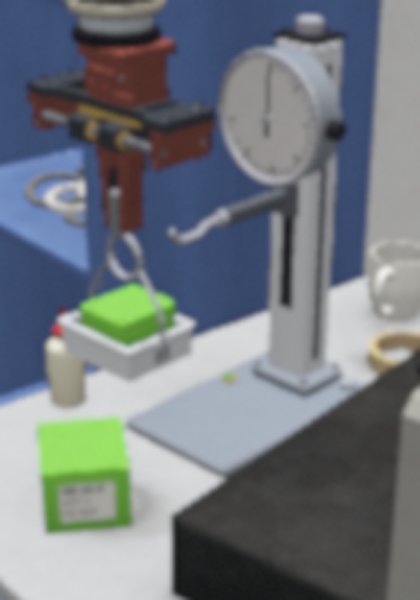

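View pics/wrist4.png

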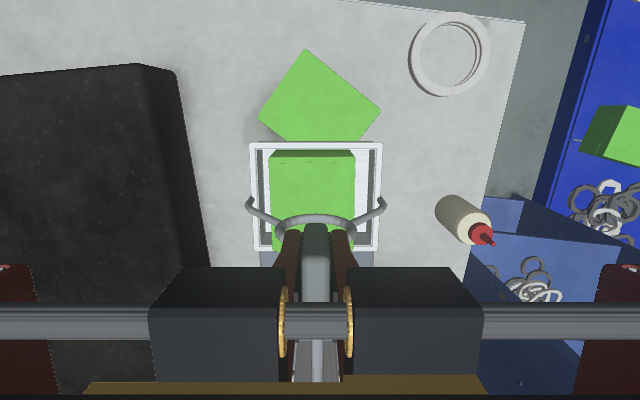

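View pics/top4.png

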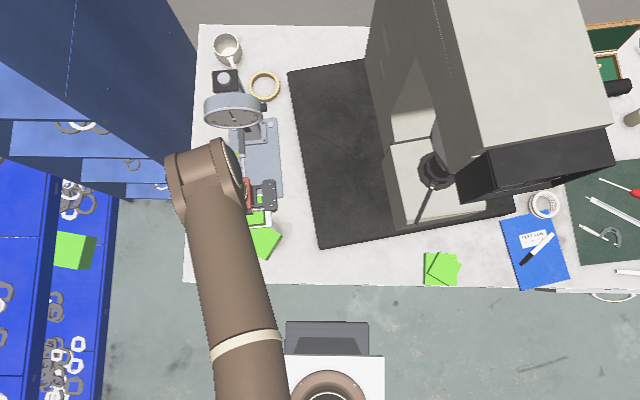

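The basket hangs level in the grip, with the eye at scene (261,145) and the hook tip at (278,138). The lift-off force is about 7.2 N. I compare the projected eye and tip with these pixels.

```bash
python3 - <<'E'
from h import *
from bench import r
p=r.camera_params("scene")
e=np.array([.5368,.2063,.2483]);print("eye pred",proj(p,e),proj(p,e+[0,0,.021]),proj(p,e-[0,0,.021]))
print("tip pred",proj(p,[.5973,.2136,.258]),"seat",proj(p,[.6213,.216,.247]))
for X in ([.5368,.2063,.3148],): print("griptop",proj(p,X))
crop('pics/scene4.png','pics/s4d.png',245,120,305,160,10)
E
```

```text
eye pred [261.05400828 144.72266711] [260.80404445 137.65083899] [261.29957431 151.67007491]
tip pred [276.61970915 135.79918453] seat [282.68880091 137.25245113]
griptop [260.24679516 121.88547368]
```

View pics/s4d.png

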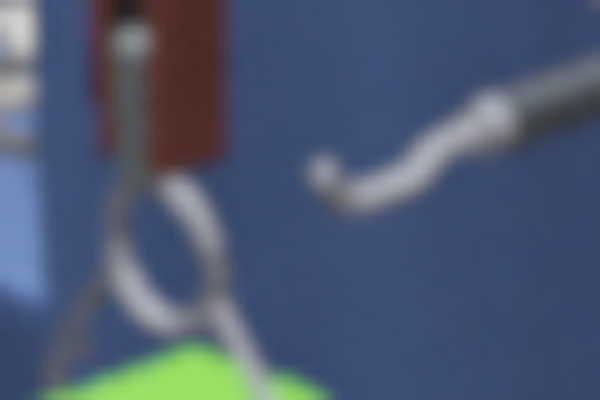

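Predictions match the picture within 1 px. I slide the eye over the tip to the seat with a force guard.

```bash
python3 - <<'E'
from h import *
from bench import r
seat=[.6213,.2160]
print(r.move_l([*seat,.2915],rate=.04,threshold=3)); r.dwell(.2)
s=r.get_state();print(s["time"],s["tool_pos"],s["wrist_force"])
for n in("scene","wrist"): cv2.imwrite(f"pics/{n}5.png",r.capture(n)[:,:,::-1])
crop('pics/scene5.png','pics/s5d.png',250,60,330,200,4);crop('pics/scene5.png','pics/s5e.png',255,105,315,155,10)
E
```

```text
False
16.575 [0.6212397  0.21600313 0.29156426] [ 0.14318442 -0.59551091 -6.04831027]
```

View pics/s5d.png

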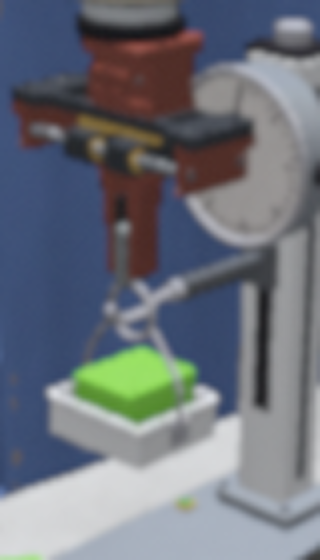

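View pics/s5e.png

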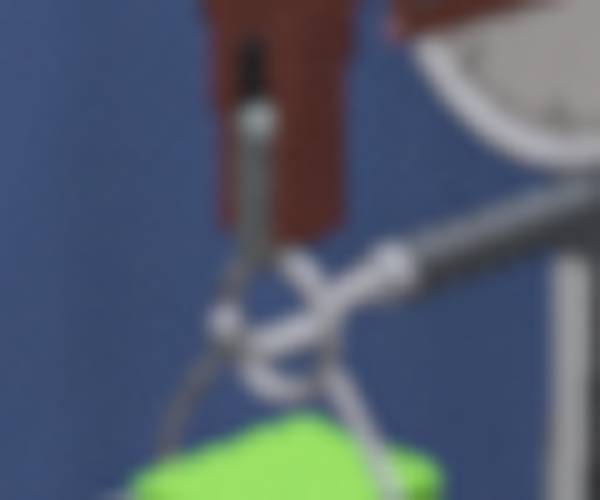

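The tip is through the eye at crop (225,320) and the hook was not touched. I lower and log the force.

```bash
cat >> h.py <<'E'
def favg(r,n=8,dt=.03):
    F=[]
    for i in range(n): F.append(r.get_state()["wrist_force"]); r.dwell(dt)
    return np.mean(F,0)
E
python3 - <<'E'
from h import *
from bench import r
seat=[.6213,.2160]
r.dwell(.2);print("W",favg(r,12))
r.move_l([*seat,.277],rate=.02)
for z in (.267,.255,.243):
    r.move_l([*seat,z],rate=.01)
    s=r.get_state();print(round(s["time"],2),np.round(s["tool_pos"],4),np.round(favg(r),2),np.round(s["ft_torque"],2))
cv2.imwrite("pics/scene6.png",r.capture("scene")[:,:,::-1]);cv2.imwrite("pics/wrist6.png",r.capture("wrist")[:,:,::-1])
crop('pics/scene6.png','pics/s6d.png',250,60,330,200,4)
E
```

```text
W [-0.25530387  0.16648735 -6.94173715]
19.3 [0.6213 0.216  0.2671] [-0.05 -0.14 -6.36] [0.02 0.01 0.03]
20.92 [0.6213 0.216  0.2551] [ 0.29 -0.05 -5.25] [ 0.02  0.04 -0.  ]
22.53 [0.6213 0.216  0.2431] [-0.23 -0.4  -3.95] [-0.04 -0.02 -0.01]
```

View pics/s6d.png

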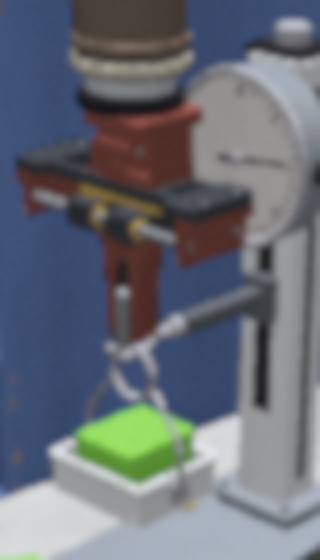

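The weight is transferring linearly at about 0.11 N/mm, and the pointer is at about 1.5 rad. Zero load should come near z = 0.205.

```bash
python3 - <<'E'
from h import *
from bench import r
seat=[.6213,.2160]
for z in (.228,.214,.2085):
    r.move_l([*seat,z],rate=.01); r.dwell(.1)
    s=r.get_state();print(round(s["time"],2),np.round(s["tool_pos"],4),np.round(favg(r,14 if z<.22 else 8),2))
E
```

```text
24.65 [0.6214 0.216  0.2281] [-0.1  -0.21 -2.77]
26.57 [0.6213 0.216  0.2141] [-0.03 -0.38 -1.06]
27.83 [0.6213 0.216  0.2086] [ 0.33 -0.34 -0.37]
```

```bash
python3 - <<'E'
from h import *
from bench import r
seat=[.6213,.2160]
for z in (.2060,.2045):
    r.move_l([*seat,z],rate=.008); r.dwell(.3)
    s=r.get_state();print(round(s["time"],2),np.round(s["tool_pos"],4),np.round(favg(r,40,.03),3))
cv2.imwrite("pics/scene7.png",r.capture("scene")[:,:,::-1]);cv2.imwrite("pics/wrist7.png",r.capture("wrist")[:,:,::-1])
crop('pics/scene7.png','pics/s7d.png',250,60,330,200,4)
E
```

```text
29.06 [0.6213 0.216  0.206 ] [ 0.411 -0.379 -0.274]
31.02 [0.6213 0.216  0.2045] [ 0.366 -0.334 -0.042]
```

View pics/s7d.png

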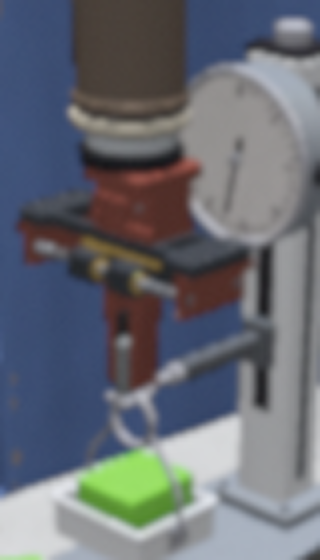

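View pics/wrist7.png

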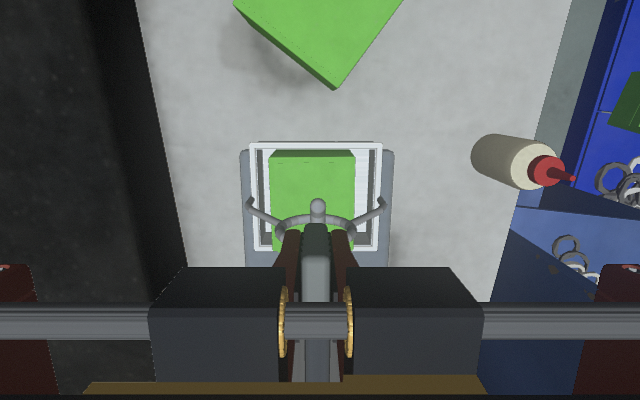

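The scale now carries it all: residual −0.04 N and the pointer at about 3.4 rad, consistent with roughly 68 mm. A small sideways load of about 0.35 N is left, so I relax that before letting go.

```bash
python3 - <<'E'
from h import *
from bench import r
r.move_l([.6216,.2154,.2042],rate=.003); r.dwell(.3)
s=r.get_state();print(round(s["time"],2),np.round(s["tool_pos"],4),np.round(favg(r,40,.03),3))
E
```

```text
33.15 [0.6214 0.2158 0.2042] [-1.346  2.9    0.032]
```

Contact friction makes the sideways direction stiff, so that move added side load. I go back and null it.

```bash
python3 - <<'E'
from h import *
from bench import r
r.move_l([.62135,.21595,.2042],rate=.003); r.dwell(.3)
s=r.get_state();f=favg(r,30,.03);print(round(s["time"],2),np.round(s["tool_pos"],4),np.round(f,3))
E
```

```text
35.13 [0.6215 0.2156 0.2042] [ 0.28  -0.325 -0.117]
```

```bash
python3 - <<'E'
from h import *
from bench import r
r.set_gripper(.05); s=r.get_state();print(round(s["time"],2),s["finger_gap"],np.round(favg(r,10),2))
cv2.imwrite("pics/scene8.png",r.capture("scene")[:,:,::-1]);
cv2.imwrite("pics/wrist8.png",r.capture("wrist")[:,:,::-1]);
crop('pics/scene8.png','pics/s8d.png',250,60,330,200,4)
E
```

```text
36.89 0.049793551546982784 [-0.02  0.05  0.08]
```

View pics/s8d.png

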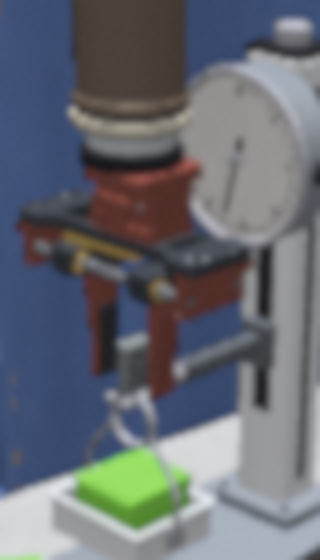

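View pics/wrist8.png

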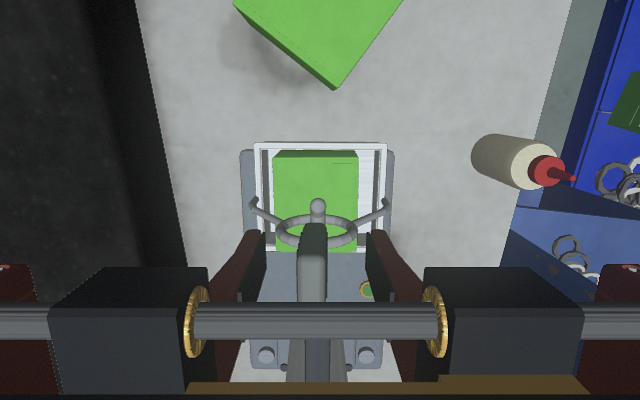

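The basket hangs free, with the grip at x 300–328 and clear of both fingers, and the pointer unmoved. I retreat straight up, then check that it is still.

```bash
python3 - <<'E'
from h import *
from bench import r
s=r.get_state();p=s["tool_pos"]
r.move_l([p[0],p[1],.33],rate=.06)
r.move_l([.45,.16,.42],rate=.12)
ims=[]
for i in range(4):
    im=r.capture("scene");ims.append(im);r.dwell(.5)
print(r.get_state()["time"])
for a in ims[1:]: print(np.abs(a[60:230,240:340].astype(int)-ims[0][60:230,240:340]).max(), np.abs(a[60:230,240:340].astype(int)-ims[0][60:230,240:340]).mean())
cv2.imwrite("pics/scene9.png",ims[-1][:,:,::-1]);crop('pics/scene9.png','pics/s9d.png',250,60,350,220,3.5)
cv2.imwrite("pics/top9.png",r.capture("top")[:,:,::-1])
E
```

```text
43.6
39 0.49190196078431375
26 0.4925294117647059
28 0.4903529411764706
```

View pics/s9d.png

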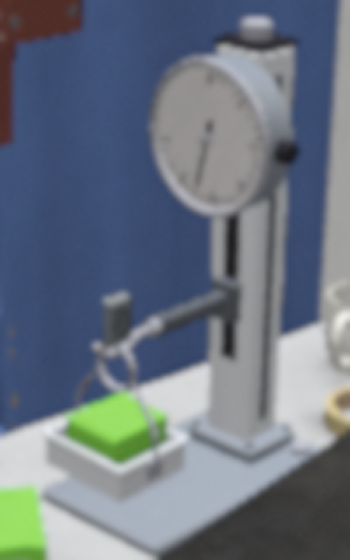

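View pics/top9.png

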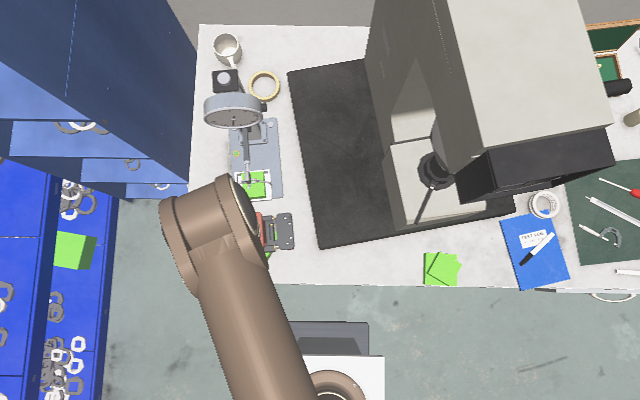

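The basket hangs still with the carton in it, the pointer is at rest, and the differences between frames are only steady image noise. I hand the job in.

```bash
python3 -c "
from bench import r
print(r.get_state()['time']); r.sign_off()"
```

```text
43.65
the job is handed in; nothing more can be done
```

The basket with the carton hangs on the scale's hook, and I handed the job in at 43.7 s of the 64 s allowed. The load was about 7.0 N (0.7 kg). I eased it on at about 1 cm/s in short steps and opened the gripper only when the wrist felt about 0.1 N or less.

**Last checks:**
- **Pointer:** it reads about 3.4 rad, which is roughly 68 mm of draw and short of the 95 mm stop. It did not visibly move when I let go.
- **Basket:** it is upright with the carton in it and stayed still over about 1.5 s of frames. The only change between frames was steady image noise.
- **Bystanders:** the stacked cartons are unchanged in the last top view. The arm hid the big ring, the oil bottle and most of the loose carton there, so I did not recheck those; nothing was felt touching them.

**What did not go to plan:** a 0.6 mm sideways move just before release, meant to remove a small side load, instead raised it to about 3 N for roughly two seconds. I moved back, and it read about 0.4 N again before I let go.

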